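# Set the burr gap of a disc mill with a feeler gauge

## Task

The disc mill's burr gap needs setting: take the red-handled feeler gauge from the wooden rack and hang it in the open gap between the two burrs, let go, and then turn the red-knobbed crank of the adjusting screw clockwise until the gauge just drags, held lightly between the burrs. Feel for it and do not crush the gauge (about 10 N of pinch is right, never 25 N), leave it hanging there, and do not disturb the blue gauge or the other things on the bench.

Things in the scene. Friction and masses are not known exactly. Their poses are not given: they have to be found in the camera images.
- gauge_grip (a point): centre of the loose red gauge's handle (z up; 30 mm along x, 14 along y, 40 high; gauge 120 g, starts upright in the rack). Right below is a cross bar, 72 mm along x, 14 along y, 12 high, its underside 32 mm below this point; it hangs on the rack's or mill's two rails. Below it a steel blade hangs 50 mm down, 20 mm along x, 6 mm thick along y (3.5 mm in the last 6 mm)
- gauge: the same red gauge; origin at the middle of the underside of its cross bar, where the blade begins
- gauge_blue: bystander: loose gauge of the same shape with blue handle and 9 mm blade, about 74 mm from the red one along the rack's y (they may be swapped). Origin as on the red one
- mill: fixed disc mill; origin on the table under the gap. Base plate 130 mm in x, 290 in y, 30 thick. Two aluminium cheeks (tops 100 mm high, 23 to 38 mm from the gap at +x and -x, 56 mm long in y) carry the gauge's bar, laid along x. Green housing 100 mm high at y 90 to 180 mm, green end post 105 mm high at y -66 to -90 mm
- gap (a point): the mill's open gap, level with the cheek tops, axes of the mill, fixed. A blade within 2 mm of it in y goes down freely till the bar rests on the cheeks, then can slide in y until pinched. Burrs 42 mm across, centred 70 mm above the table, face each other along y: the moving one at +y; the other, sprung (1 mm per 14 N), at -y, worn: its face is 5 to 11 mm from here, unknown
- jaw: the moving burr; origin at the centre of its flat face, 70 mm above the table. It moves towards mill -y by 10 mm per radian of crank; its face is 8 mm from the gap's point on the +y side when the crank reads 0
- hub (a point): on the vertical axis of the adjusting screw's crank, 142 mm above the table at the knob's mid-height, 130 mm from the gap along mill +y
- peg (a point): centre of the upright red crank knob, 13 mm in diameter, 45 mm from the hub axis; its free grip reaches from 123 to 157 mm above the table, over the crank arm. At crank 0 it lies from the hub at heading pi + 0.75 rad in the mill's frame (to mill -x, -y) and goes round clockwise seen from above
- crank (a joint): angle of the adjusting screw in rad, 0 open to 1.75, growing clockwise seen from above, closing the gap (starts 0 to 0.25). Turning it takes 0.04 to 0.08 N m about the hub with the gap free (1 to 2 N at the knob) and 0.01 N m (0.22 N at the knob) more per newton of pinch, 20 to 25 N of pinch coming per 0.13 rad. Pinch begins somewhere from 0.7 to 1.3. It stays where it is left; opening takes about 7 N
- rack: fixed wooden rack, 110 mm along x, 170 along y; two rails along y, tops 75 mm above the table, carry the gauges; origin on the table under its middle
- tin: bystander: aluminium can, 72 mm wide, 110 mm high; origin under its centre
- sample_cup: bystander: white cup, 76 mm wide, 70 mm high
- brush: bystander: brush lying on the table
- spanner: bystander: spanner lying on the table
- spare_burr: bystander: steel ring, 70 mm wide, 12 mm high
- dish: bystander: blue bowl, 100 mm wide, 35 mm high
There are look-alikes about, which are no part of the job. Leave any turquoise look-alike of the gauge alone.

How it is judged:
By the outcome, as a careful person would: the job done as asked, in the order asked, and still so for the second after the job is handed in, with the robot touching nothing.
It also fails if it takes over 72 s, if anything falls off the work surface, if the arm or the gripper's body presses on something with over 40 N, if the wrist force passes 120 N, or if a joint passes its speed limit or range.

## Robot

A 6-joint arm with a two-finger parallel gripper is mounted at the origin on the work surface. World frame = base frame: x ahead of the robot, y to its left, z up, the work surface at z = 0. Lengths are in mm, angles in rad, forces in N, time in s.
With the tool pointing down it reaches from about 350 to 875 mm from the base axis. Payload 4.2 kg.
Tool frame: the origin (TCP) lies between the finger pads; the fingertips stand 11 mm ahead of it and the grasp point (between the pads) lies 8 mm behind it; z points along the fingers, y is the direction in which the jaws open and shut (so a half turn about z gives the same grasp; the last joint's range is limited). The gripper opens to 85 mm and grips with 20 to 120 N. Pads are 22 mm wide; open, the fingers measure 114 mm over their backs; the gripper's body (76 mm by 85 mm) begins 54 mm behind the grasp point. The pads swing forward as they close: fully open they stand 13 mm farther back than shut.
Start: joints at [1.466, 0.385, 0.008, 0, -1.194, -0.259], TCP at [222.36, 584.085, 242.312] pointing down, gripper open.
Joint ranges: [-3.14, 3.14], [-1.21, 2.06], [-1.07, 1.41], [-3.16, 2.05], [-2.99, -0.16], [-3.1, 3.1]. Speed limits (rad/s): [2.79, 2.79, 3.14, 3.14, 3.14, 3.14].

## Interface

Orientations are given as a unit quaternion [x, y, z, w].
In Python, from bench import * gives the robot as it stands.
- The arm moves only by the tool servo_tool, never from a script. Its argument "rows" is a list of rows, each a list of 7 numbers: the opening, from 0 (shut) to 1 (fully open), then the shift along the tool's x, y, z in cm, then the turn, a rotation vector about the tool's x, y, z in degrees. A call has 1 to 12 rows; each row shifts and turns the commanded pose from where the row before left it, along the tool's axes as they then stand; what a row does not reach is not made up. A row lasts 1/10 s, in which the tool goes at most 50 mm and 8.59 degrees, less where a joint would pass 70% of its speed; a pose out of reach is approached as far as the arm can. A call is refused whole if a number of a shift passes 5 or a number of a turn 8.59, either way. A call with a gripper value outside its range is refused whole. The fingers move at their own pace and stop on an object; the grip force is fixed at half the most. Time passes only in rows, so rows that do not move let the fingers close. It gives the time, the measured TCP pose, the force and the opening at its end, in the units of the state.
- read_state(): the state, without advancing time (a new reading comes with each control period).
- get_image(name): name is "scene" or "top" or "wrist"; returns a dict with "image" (420x560x3 uint8, red, green, blue), "mtx" (3x3 intrinsics, pixels), "k1" (the pictures are not rectified: a ray, as slopes to the right and down, at radius r is drawn at 1 + k1 r^2 times it, then the intrinsics apply), "extrinsics" (4x4, takes a point from camera to world coordinates). Camera axes: x right, y up, looking along -z (the intrinsics and any distortion apply to the point x, -y, -z); pixel columns grow to the right and rows downward; lengths in mm; the calibration is good to about 2 mm. A picture is of the moment at which its call begins. There is no depth.
- job_done(): hands the job in, once; it reports no verdict.
The state is a dict: "clock": time; "joints": joint angles; "joint_vel": joint speeds; "joint_efforts": joint torques, N m; "position": TCP position; "ee_rot": TCP orientation; "contact_force": force on the tool from outside, world axes, zero at the start; "wrist_torque": the same for the moment, N m; "gripper_width": finger opening in mm.
Only numpy, scipy, OpenCV 4.12 (cv2) and the standard library are available. Lean on these libraries where they do the work, as an engineer would, in place of code of your own. Each camera call takes 0.05 s, during which the arm holds its last target. There are 200 camera calls.

## Working session

There is one attempt and no reset: what is moved stays moved. The work goes in short steps, Python scripts to look and compute and a tool call to move; the robot and the scene stay as the last step left them, time stands still between calls to the robot, and variables do not carry over. Pictures are saved under pics/ and viewed, about 8 in all and at most 12, crops included, and the job is handed in when it is done.

Besides the shell and the picture viewer there is one more tool, called as name(argument=value, ...) on one line, values as JSON. servo_tool: Moves the arm, as the interface text tells. Its arguments: {"type":"object","properties":{"rows":{"type":"array","items":{"type":"array","items":{"type":"number"}}}},"required":["rows"]}

```bash
ls; mkdir -p pics
cat > h.py <<'E'
from bench import *
import numpy as np, cv2
def snap(n,f=None):
    d=get_image(n)
    if f: cv2.imwrite('pics/'+f,d['image'][:,:,::-1]); np.savez('pics/'+f[:-4],**{k:d[k] for k in('image','mtx','k1','extrinsics')})
    return d
def proj(d,P):
    E=np.array(d['extrinsics']);p=np.linalg.inv(E)@np.append(np.array(P,float),1)
    s=np.array([p[0],-p[1]])/-p[2]; s=s*(1+d['k1']*(s@s)); return (np.array(d['mtx'])@np.append(s,1))[:2]
def ray(d,u,v):
    q=np.linalg.inv(d['mtx'])@[u,v,1];q=q[:2];s=q.copy()
    for _ in range(30): s=q/(1+d['k1']*(s@s))
    E=np.array(d['extrinsics']); return E[:3,3],E[:3,:3]@[s[0],-s[1],-1]
def onz(d,u,v,z):
    o,r=ray(d,u,v); return (o+r*(z-o[2])/r[2])
def load(f):
    z=np.load('pics/'+f+'.npz'); return {k:(z[k] if z[k].ndim else float(z[k])) for k in z}
E
python3 - <<'E'
from h import *
s=read_state();print(s)
for n in('scene','top','wrist'):
    d=snap(n,n+'1.png');print(n,np.round(d['mtx'],1).tolist(),d['k1'],np.round(d['extrinsics'],3).tolist())
E
```

```text
pics
{'clock': 0.0, 'joints': array([ 1.46557276e+00,  3.85565807e-01,  6.61519005e-03, -5.21440393e-04,
       -1.19402218e+00, -2.58609050e-01]), 'joint_vel': array([ 0.00049736,  0.00165721, -0.00010636, -0.00128504,  0.00094492,
       -0.00045926]), 'joint_efforts': array([-1.90535196e-03, -3.92293954e+01,  1.88408178e+01,  4.18631852e+00,
       -4.52825203e-03,  7.77508831e-06]), 'position': array([222.18100173, 583.56150675, 241.2084981 ]), 'ee_rot': array([ 9.83480793e-01, -1.81009080e-01, -1.58237403e-04,  1.10360465e-03]), 'contact_force': array([-0.76946758,  0.09861548,  0.37523044]), 'wrist_torque': array([0.00339821, 0.0406463 , 0.00899347]), 'gripper_width': 85.36288832541595}
scene [[480.7, 0.0, 275.3], [0.0, 480.7, 205.1], [0.0, 0.0, 1.0]] -0.012530573305469868 [[0.605, -0.536, 0.589, 1320.461], [0.797, 0.413, -0.442, -624.943], [-0.006, 0.736, 0.677, 1057.634], [0.0, 0.0, 0.0, 1.0]]
top [[510.6, 0.0, 281.3], [0.0, 510.6, 208.4], [0.0, 0.0, 1.0]] -0.03220416940167796 [[-0.0, 0.998, -0.064, 409.832], [-1.0, -0.0, -0.006, -11.768], [-0.006, 0.064, 0.998, 1683.731], [0.0, 0.0, 0.0, 1.0]]
wrist [[300.0, 0.0, 286.2], [0.0, 300.0, 207.1], [0.0, 0.0, 1.0]] 0.008394063772174665 [[-0.356, 0.901, 0.25, 285.414], [-0.935, -0.343, -0.092, 560.422], [0.003, -0.266, 0.964, 372.514], [0.0, 0.0, 0.0, 1.0]]
```

View pics/top1.png

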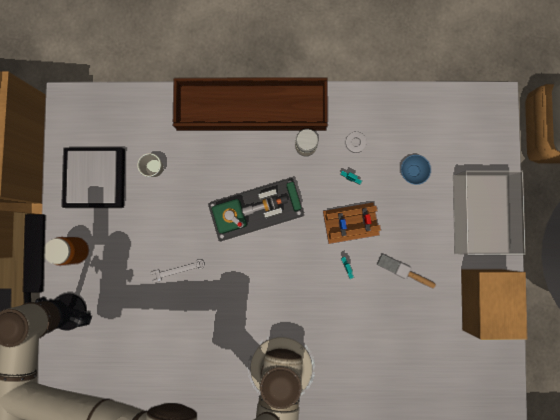

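View pics/scene1.png

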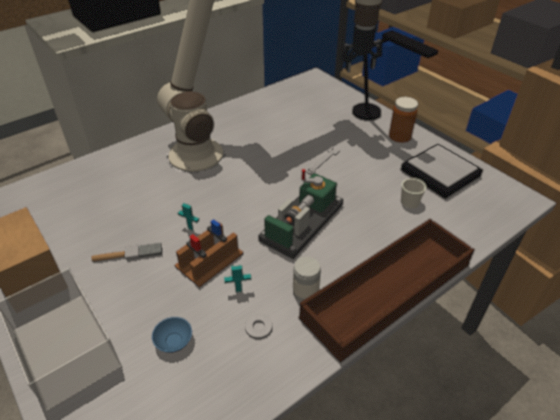

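The top picture shows a red-handled gauge at (368,219), the blue one at (343,225), and turquoise look-alikes at (350,176) and (347,265). The rack is at about (351,222) and the mill at about (256,208), with its red knob near (238,224). By the description I choose (368,219). Next is a close crop to check it and to measure.

Run:
```python
from h import *
a=load('top1')['image'][170:250,200:390,::-1]; a=cv2.resize(a,None,fx=4,fy=4,interpolation=cv2.INTER_CUBIC)
b=load('scene1')['image'][160:285,170:350,::-1]; b=cv2.resize(b,None,fx=2.2,fy=2.2,interpolation=cv2.INTER_CUBIC)
c=np.zeros((600,760,3),np.uint8); c[:320]=a; c[322:322+275,:b.shape[1]]=b
cv2.imwrite('pics/crop1.png',c)
for n in('top1','scene1'):
    d=load(n); hsv=cv2.cvtColor(d['image'],cv2.COLOR_RGB2HSV)
    r=cv2.inRange(hsv,(0,170,90),(6,255,255))|cv2.inRange(hsv,(174,170,90),(180,255,255))
    bl=cv2.inRange(hsv,(108,130,60),(125,255,255))
    for nm,m in(('red',r),('blue',bl)):
        k,l,st,ce=cv2.connectedComponentsWithStats(m)
        for i in range(1,k):
            if st[i,4]>8: print(n,nm,st[i],ce[i].round(1), onz(d,*ce[i],107).round(0))
```

```text
top1 red [365 214   7  10  51] [368.  218.8] [ 478. -271.  107.]
top1 red [238 222   3   4  10] [239.  223.8] [463. 128. 107.]
top1 blue [340 219   7  10  51] [342.7 223.8] [ 463. -192.  107.]
scene1 red [191 235   9   8  42] [194.4 238.6] [ 466. -260.  107.]
scene1 blue [375  27  48  15 144] [395.3  33.8] [-121. 1180.  107.]
scene1 blue [ 369   42   51   43 1106] [392.7  63.9] [ 87. 936. 107.]
scene1 blue [ 467   91   49   51 1377] [491.7 116.3] [593. 911. 107.]
scene1 blue [212 220   8  15  83] [215.3 227.2] [ 463. -192.  107.]
```

View pics/crop1.png

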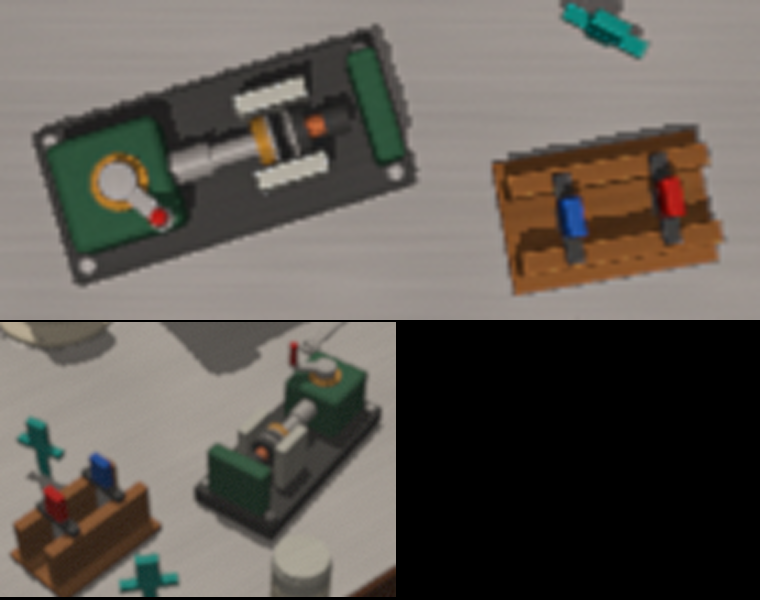

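The crop confirms the red handle (upright in the rack, crop (670,197)) with blue next to it at (571,217). The mill's housing, hub (118,181) and red knob (159,216) are at the left. The turquoise pieces lie apart from both.

Run:
```python
from h import *
d=load('top1')
C=[onz(d,200+u/4,170+v/4,30) for u,v in((35,132),(378,27),(413,185),(82,285))]
print(np.round(C,0))
C=np.array(C)[:,:2]
# order: hub-far(+x) , post(+x), post(-x), hub(-x)
yv=(C[0]-C[1])+(C[3]-C[2]); yaw=np.arctan2(yv[1],yv[0])-np.pi/2
print('mill yaw',yaw, 'lens',np.linalg.norm(C[0]-C[1]),np.linalg.norm(C[1]-C[2]))
print('hub',onz(d,200+118/4,170+181/4,135).round(0),'peg',onz(d,239,223.8,157).round(0))
c=[onz(d,200+u/4,170+v/4,100) for u,v in((270,94),(291,170))];print('cheeks',np.round(c,0),'gap',np.mean(c,0).round(0))
R=[onz(d,200+u/4,170+v/4,75) for u,v in((503,187),(708,152),(720,230),(522,265))];print('rack',np.round(R,0))
r=onz(d,368,218.8,127);b=onz(d,342.7,223.8,127);print('red',r,'blue',b,'sep',np.linalg.norm(r-b), 'rack yaw',np.arctan2(-(b-r)[0],(b-r)[1]))
s=read_state();from scipy.spatial.transform import Rotation as R_
print(R_.from_quat(s['ee_rot']).as_matrix().round(3))
```

```text
[[533. 234.  30.]
 [619. -45.  30.]
 [490. -74.  30.]
 [409. 194.  30.]]
mill yaw 0.2956025619203242 lens 291.83017726315813 131.8874488707085
hub [488. 155. 135.] peg [461. 124. 157.]
cheeks [[558.  40. 100.]
 [498.  24. 100.]] gap [528.  32. 100.]
rack [[ 486. -143.   75.]
 [ 514. -305.   75.]
 [ 452. -314.   75.]
 [ 425. -157.   75.]]
red [ 477.37000258 -267.43355052  127.        ] blue [ 462.15145448 -190.08947705  127.        ] sep 78.82708865540958 rack yaw 0.1942823282872535
[[ 0.935 -0.356 -0.001]
 [-0.356 -0.935 -0.002]
 [ 0.     0.002 -1.   ]]
```

servo_tool(rows=[[1, 0, 0, 0, 0, 0, -7.56], [1, 0, 0, 0, 0, 0, -7.56], [1, 0, 0, 0, 0, 0, -7.56], [1, 0, 0, 0, 0, 0, -7.56], [1, 0, 0, 0, 0, 0, -7.56], [1, 0.6, 3, 0, 0, 0, 0], [1, 0.6, 3, 0, 0, 0, 0], [1, 0.6, 3, 0, 0, 0, 0], [1, 0.6, 3, 0, 0, 0, 0], [1, 0.6, 3, 0, 0, 0, 0], [1, 0.6, 3, 0, 0, 0, 0], [1, 0.6, 3, 0, 0, 0, 0]])

```text
clock: 1.35
position: [324.1, 394.1, 242.1]
ee_rot: [0.989, 0.147, -0.0, 0.0]
contact_force: [0.4, -0.1, 0.4]
gripper_width: 85.0
```

servo_tool(rows=[[1, 0.6, 3, 0, 0, 0, 0], [1, 0.6, 3, 0, 0, 0, 0], [1, 0.6, 3, 0, 0, 0, 0], [1, 0.6, 3, 0, 0, 0, 0], [1, 0.6, 3, 0, 0, 0, 0], [1, 0.6, 3, 0, 0, 0, 0], [1, 0.6, 3, 0, 0, 0, 0], [1, 0.6, 3, 0, 0, 0, 0], [1, 0.6, 2, 0, 0, 0, 0], [1, 0.6, 0, 0, 0, 0, 0], [1, 0, 0, 0, 0, 0, 0], [1, 0, 0, 0, 0, 0, 0]])

```text
clock: 2.55
position: [456.8, 164.8, 242.1]
ee_rot: [0.989, 0.148, -0.0, 0.0]
contact_force: [-0.0, -0.3, 0.2]
gripper_width: 85.3
```

Run:
```python
from h import *
snap('wrist','w_peg.png')
```

servo_tool(rows=[[1, 0.6, 3, 0, 0, 0, 0], [1, 0.6, 3, 0, 0, 0, 0], [1, 0.6, 3, 0, 0, 0, 0], [1, 0.6, 3, 0, 0, 0, 0], [1, 0.6, 2.8, 0, 0, 0, 0], [1, 0, 0, 0, 0, 0, 0], [1, 0, 0, 0, 0, 0, 0], [1, 0, 0, 0, 0, 0, 0]])

```text
clock: 3.4
position: [528.4, 32.4, 242.3]
ee_rot: [0.989, 0.148, -0.0, -0.0]
contact_force: [-0.6, 0.3, 0.1]
gripper_width: 85.2
```

Run:
```python
from h import *
snap('wrist','w_gap.png');print(read_state()['position'])
a=cv2.imread('pics/w_peg.png');b=cv2.imread('pics/w_gap.png')
c=np.vstack([cv2.resize(a,(400,300)),cv2.resize(b,(400,300))])
cv2.imwrite('pics/w2.png',b)
```

```text
[528.40948025  32.48635483 242.41185152]
```

View pics/w_gap.png

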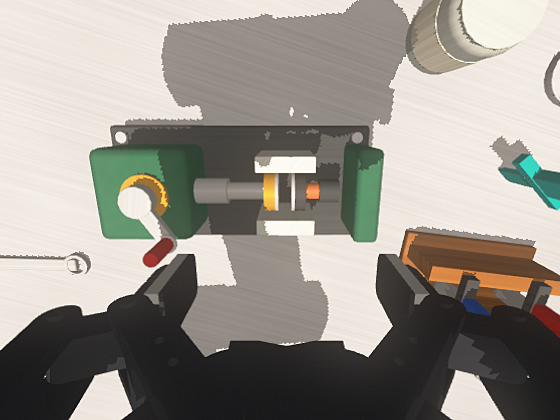

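The wrist view from above the gap shows the cheeks at (285,160) and (285,228) and the burrs at about (270,191) and (293,191). The end post is at (362,193), the hub at (137,202) and the knob at (158,252). I'll take one enlarged crop for the corners.

Run:
```python
import cv2
b=cv2.imread('pics/w_gap.png')[110:275,190:390]
c=cv2.resize(b,None,fx=4,fy=4,interpolation=cv2.INTER_CUBIC)[:600]
cv2.imwrite('pics/w_gapc.png',c[:600,:800]); print(c.shape)
```

```text
(600, 800, 3)
```

View pics/w_gapc.png

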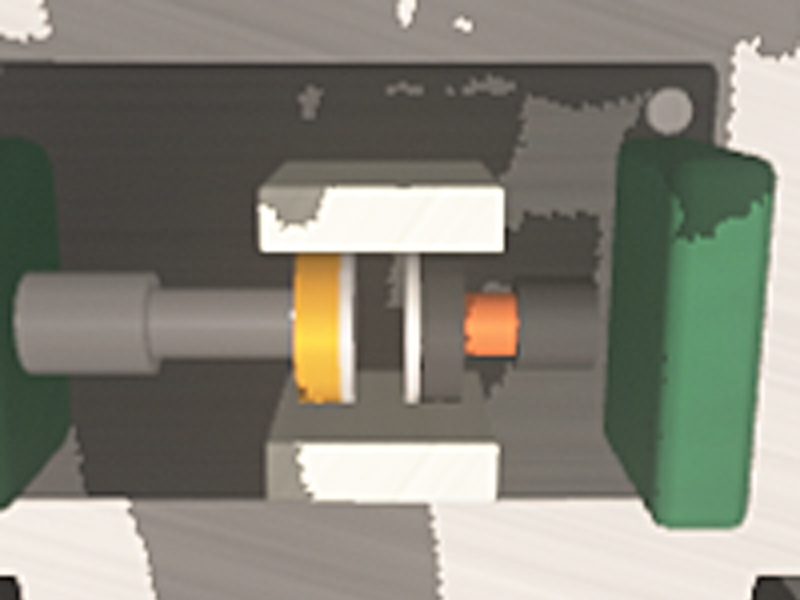

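Run:
```python
from h import *
from scipy.optimize import least_squares
d=load('w_gap'); f=lambda X,Y:np.array([190+X/4-.375,110+Y/4-.375])
pts=[((38,28,100),f(258,186)),((38,-28,100),f(505,186)),((23,-28,100),f(505,252)),((23,28,100),f(260,252)),
((-23,28,100),f(267,443)),((-23,-28,100),f(498,443)),((-38,-28,100),f(498,500)),((-38,28,100),f(268,500))]
def W(p,P): c,s=np.cos(p[2]),np.sin(p[2]); return [p[0]+c*P[0]-s*P[1],p[1]+s*P[0]+c*P[1],P[2]]
r=lambda p:np.concatenate([proj(d,W(p,P))-q for P,q in pts])
o=least_squares(r,[528,32,.296]);p=o.x;print('mill',p,np.abs(o.fun).max(),o.fun.round(1))
w=onz
def M(P): c,s=np.cos(p[2]),np.sin(p[2]); v=P[:2]-p[:2]; return np.array([c*v[0]+s*v[1],-s*v[0]+c*v[1]])
for z in(80,85,91):
  print(z,[M(onz(d,*f(X,260),z)).round(1) for X in(355,405)],[M(onz(d,*f(X,400),z)).round(1) for X in(355,405)])
print('hub',W(p,(0,130,142)))
# peg from both wrist pics: red
for n in('w_peg','w_gap'):
    d=load(n);hsv=cv2.cvtColor(d['image'],cv2.COLOR_RGB2HSV)
    m=cv2.inRange(hsv,(0,170,60),(6,255,255))|cv2.inRange(hsv,(172,170,60),(180,255,255))
    k,l,st,ce=cv2.connectedComponentsWithStats(m)
    for i in range(1,k):
        if st[i,4]>30:
            q=M(onz(d,*ce[i],140));v=q-[0,130];print(n,st[i],ce[i].round(1),'mill xy',q.round(1),'rad',np.hypot(*v).round(1),'crank',(np.pi+.75-np.arctan2(v[1],v[0]))%(2*np.pi))
```

```text
mill [5.29919335e+02 3.41181008e+01 2.99248922e-01] 0.4352616204398032 [-0.  -0.1  0.3 -0.2 -0.2 -0.2 -0.  -0.1 -0.4 -0.   0.4 -0.1  0.   0.4
 -0.2  0.4]
80 [array([17.8,  6.8]), array([17.8, -5.6])] [array([-18.1,   7.1]), array([-18.1,  -5.6])]
85 [array([18.6,  6.6]), array([18.6, -5.5])] [array([-16.6,   6.9]), array([-16.7,  -5.6])]
91 [array([19.6,  6.5]), array([19.6, -5.4])] [array([-14.9,   6.8]), array([-14.9,  -5.5])]
hub [np.float64(491.5949979640965), np.float64(158.34066398633553), 142]
w_peg [326 207  21  25 210] [337.1 223. ] mill xy [-41.8 105.1] rad 48.7 crank 0.21214871538428604
w_gap [143 251  25  16 158] [150.9 259.6] mill xy [-44.7 113.7] rad 47.6 crank 0.4011294645658037
w_gap [532 305  28  33 474] [547.6 317.8] mill xy [-101.6 -233.8] rad 377.8 crank 5.734704777446236
```

servo_tool(rows=[[1, -1.37, 2.72, 0, 0, 0, 0], [1, -1.37, 2.72, 0, 0, 0, 0], [1, -1.37, 2.72, 0, 0, 0, 0], [1, -1.37, 2.72, 0, 0, 0, 0], [1, -1.37, 2.72, 0, 0, 0, 0], [1, -1.37, 2.72, 0, 0, 0, 0], [1, -1.37, 2.72, 0, 0, 0, 0], [1, -1.37, 2.72, 0, 0, 0, 0], [1, -1.37, 2.72, 0, 0, 0, 0], [1, -1.37, 2.72, 0, 0, 0, 6.6], [1, 0, 0, 0, 0, 0, 0], [1, 0, 0, 0, 0, 0, 0]])

```text
clock: 4.65
position: [477.1, -268.2, 242.3]
ee_rot: [0.996, 0.091, -0.0, -0.0]
contact_force: [0.6, 0.8, -1.2]
gripper_width: 85.5
```

Run:
```python
from h import *
d=snap('wrist','w_red.png');s=read_state();print(s['position'],s['ee_rot'])
c=d['image'][110:300,180:420,::-1]
cv2.imwrite('pics/w_redc.png',cv2.resize(c,None,fx=3,fy=3,interpolation=cv2.INTER_CUBIC))
```

```text
[ 477.24263932 -267.77066757  242.34342933] [ 9.95841078e-01  9.11072498e-02  4.19632814e-05 -1.19420949e-04]
```

View pics/w_redc.png

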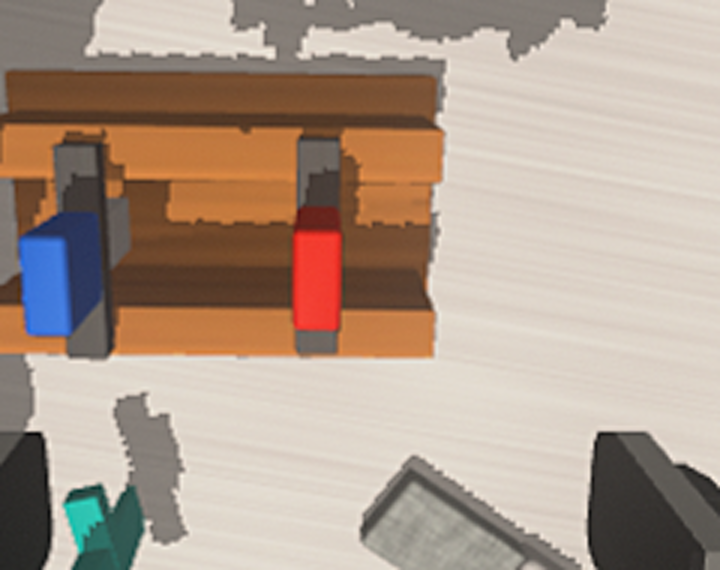

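The close crop confirms the red gauge upright in the rack, with its handle top from (294,222) to (341,331) and the bar running up to (319,137). Blue is to its left, about 74 mm away, and nothing else is near.

Run:
```python
from h import *
from scipy.optimize import least_squares
d=load('w_red'); f=lambda X,Y:np.array([180+X/3-.33,110+Y/3-.33])
pts=[((15,7,127),f(294,222)),((15,-7,127),f(341,222)),((-15,-7,127),f(340,331)),((-15,7,127),f(294,331)),((36,7,87),f(298,137)),((36,-7,87),f(340,137))]
def W(p,P): c,s=np.cos(p[2]),np.sin(p[2]); return [p[0]+c*P[0]-s*P[1],p[1]+s*P[0]+c*P[1],P[2]]
o=least_squares(lambda p:np.concatenate([proj(d,W(p,P))-q for P,q in pts]),[477,-267,.18]);p=o.x
print('gauge',p,o.fun.round(1))
s=read_state();dl=p[:2]-s['position'][:2];y=.1825
print('yaw diff deg',np.degrees(p[2]-y),'tool dx,dy mm',dl@[np.cos(y),np.sin(y)],dl@[np.sin(y),-np.cos(y)])
print(s['position'])
```

```text
gauge [ 4.80590574e+02 -2.66598244e+02  1.72878058e-01] [-0.4  1.2  0.7  1.3  0.4 -0.8 -0.5 -0.9 -0.5 -0.6  0.3 -0.5]
yaw diff deg -0.5512966890896372 tool dx,dy mm 3.5051172296016464 -0.5453414434776932
[ 477.24263932 -267.77066757  242.34342933]
```

servo_tool(rows=[[0.6, 0.25, -0.05, 0, 0, 0, 0.5], [0.6, 0, 0, 2, 0, 0, 0], [0.6, 0, 0, 2, 0, 0, 0], [0.6, 0, 0, 2, 0, 0, 0], [0.6, 0, 0, 2, 0, 0, 0], [0.6, 0, 0, 2, 0, 0, 0], [0.6, 0, 0, 1.8, 0, 0, 0], [0.6, 0, 0, 1, 0, 0, 0], [0.6, 0, 0, 1, 0, 0, 0], [0.6, 0, 0, 0, 0, 0, 0], [0.6, 0, 0, 0, 0, 0, 0]])

```text
clock: 5.8
position: [480.0, -267.7, 104.8]
ee_rot: [0.996, 0.086, 0.0, 0.0]
contact_force: [1.1, 0.2, 1.0]
gripper_width: 51.3
```

servo_tool(rows=[[0, 0, 0, 0, 0, 0, 0], [0, 0, 0, 0, 0, 0, 0], [0, 0, 0, 0, 0, 0, 0], [0, 0, 0, 0, 0, 0, 0], [0, 0, 0, 0, 0, 0, 0], [0, 0, 0, 0, 0, 0, 0], [0, 0, 0, 0, 0, 0, 0]])

```text
clock: 6.5
position: [479.8, -267.8, 104.9]
ee_rot: [0.996, 0.086, 0.0, 0.0]
contact_force: [-0.7, 1.8, 6.1]
gripper_width: 13.3
```

servo_tool(rows=[[0, 0, 0, -0.5, 0, 0, 0], [0, 0, 0, -1.5, 0, 0, 0], [0, 0, 0, -1.5, 0, 0, 0], [0, 0, 0, -1.5, 0, 0, 0], [0, 0, 0, -1.5, 0, 0, 0], [0, 0, 0, -1.5, 0, 0, 0], [0, 0, 0, -1.5, 0, 0, 0], [0, 0, 0, -1.5, 0, 0, 0], [0, 0, 0, 0, 0, 0, 0], [0, 0, 0, 0, 0, 0, 0]])

```text
clock: 7.5
position: [479.0, -267.5, 213.6]
ee_rot: [0.996, 0.086, -0.0, -0.0]
contact_force: [0.3, 0.3, -1.4]
gripper_width: 13.3
```

servo_tool(rows=[[0, 0.84, -2.4, 0, 0, 0, 0], [0, 0.84, -2.4, 0, 0, 0, 0], [0, 0.84, -2.4, 0, 0, 0, 0], [0, 0.84, -2.4, 0, 0, 0, 0], [0, 0.84, -2.4, 0, 0, 0, 0], [0, 0.84, -2.4, 0, 0, 0, 0], [0, 0.84, -2.4, 0, 0, 0, 0], [0, 0.84, -2.4, 0, 0, 0, 0], [0, 0.84, -2.4, 0, 0, 0, 0], [0, 0.84, -2.4, 0, 0, 0, 0], [0, 0.84, -2.4, 0, 0, 0, 0], [0, 0.84, -2.4, 0, 0, 0, -7.3]])

```text
clock: 8.7
position: [528.7, 34.1, 212.7]
ee_rot: [0.989, 0.151, -0.001, 0.0]
contact_force: [1.2, 0.4, -0.3]
gripper_width: 13.3
```

servo_tool(rows=[[0, 0, 0, 0, 0, 0, 0], [0, 0, 0, 0, 0, 0, 0], [0, 0, 0, 0, 0, 0, 0]])

```text
clock: 9.0
position: [528.9, 32.6, 213.5]
ee_rot: [0.989, 0.148, -0.001, 0.0]
contact_force: [0.4, 0.2, -2.0]
gripper_width: 13.2
```

Run:
```python
from h import *
d=snap('wrist','w_carry.png');s=read_state();print(s['position'],s['ee_rot'],s['contact_force'])
c=d['image'][130:330,160:420,::-1]
cv2.imwrite('pics/w_carryc.png',cv2.resize(c,None,fx=3,fy=3,interpolation=cv2.INTER_CUBIC))
```

```text
[529.03766033  32.46515549 213.73818934] [ 9.88935606e-01  1.48343883e-01 -6.69946387e-04  1.00090951e-04] [-0.70065741 -0.23872791 -0.7842934 ]
```

View pics/w_carryc.png

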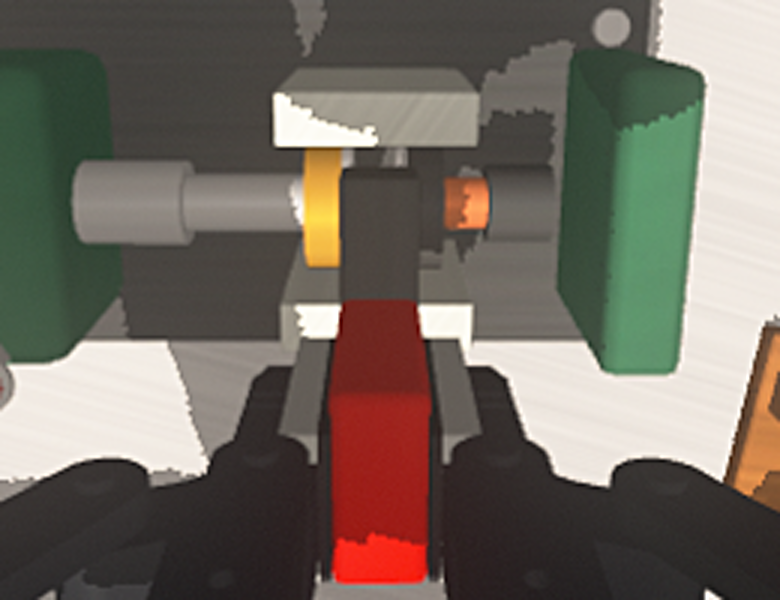

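The carry view shows the gauge held straight. The bar end is at (341..420,170), the handle front edge at (332..430,398), and the cheeks at (376,120) and (376,320).

Run:
```python
from h import *
from scipy.optimize import least_squares
d=load('w_carry'); f=lambda X,Y:np.array([160+X/3-.33,130+Y/3-.33])
def W(p,P): c,s=np.cos(p[2]),np.sin(p[2]); return [p[0]+c*P[0]-s*P[1],p[1]+s*P[0]+c*P[1],P[2]]
def fit(pts,p0):
    o=least_squares(lambda p:np.concatenate([proj(d,W(p,P))-q for P,q in pts]),p0);return o.x,o.fun.round(1)
m,e=fit([((38,28,100),f(273,92)),((38,-28,100),f(480,92)),((23,-28,100),f(480,146)),((23,28,100),f(273,146)),
((-23,28,100),f(281,303)),((-23,-28,100),f(472,303)),((-38,-28,100),f(472,340)),((-38,28,100),f(281,340))],[530,34,.3]);print('mill',m,e)
z=213.7+2.2
g,e=fit([((36,7,z-20),f(341,170)),((36,-7,z-20),f(420,170)),((15,7,z+20),f(332,398)),((15,-7,z+20),f(430,398)),((15,7,z-20),f(340,301)),((15,-7,z-20),f(418,301))],[530,34,.3]);print('gauge',g,e)
v=m[:2]-g[:2];y=g[2];print('tool dx,dy',v@[np.cos(y),np.sin(y)],v@[np.sin(y),-np.cos(y)],'yaw',np.degrees(m[2]-g[2]))
```

```text
mill [5.30706529e+02 3.43497073e+01 2.97955431e-01] [-0.1 -1.3  0.1 -1.3 -0.5 -0.9  0.5 -1.  -0.6 -0.6  0.6 -0.6  0.1  3.2
 -0.1  3.2]
gauge [5.29000194e+02 3.28876078e+01 2.96099039e-01] [-0.7  2.4  0.6  2.5 -1.6 -0.5  1.1 -0.4  0.  -2.   0.7 -2. ]
tool dx,dy 2.058706039035794 -0.9005784327353455 yaw 0.10636342838067368
```

servo_tool(rows=[[0, 0.2, -0.11, 0, 0, 0, 0], [0, 0, 0, 1.3, 0, 0, 0], [0, 0, 0, 1.3, 0, 0, 0], [0, 0, 0, 1.2, 0, 0, 0], [0, 0, 0, 0.5, 0, 0, 0], [0, 0, 0, 0.5, 0, 0, 0], [0, 0, 0, 0.5, 0, 0, 0], [0, 0, 0, 0, 0, 0, 0], [0, 0, 0, 0, 0, 0, 0]])

```text
clock: 9.95
position: [531.3, 34.9, 161.5]
ee_rot: [0.989, 0.149, 0.0, 0.0]
contact_force: [0.3, -0.4, -0.8]
gripper_width: 12.9
```

servo_tool(rows=[[0, 0, 0, 0.5, 0, 0, 0], [0, 0, 0, 0.5, 0, 0, 0], [0, 0, 0, 0.5, 0, 0, 0], [0, 0, 0, 0.5, 0, 0, 0], [0, 0, 0, 0.5, 0, 0, 0], [0, 0, 0, 0, 0, 0, 0], [0, 0, 0, 0, 0, 0, 0]])

```text
clock: 10.65
position: [531.1, 34.9, 136.2]
ee_rot: [0.989, 0.149, -0.0, 0.0]
contact_force: [-0.5, 1.0, -0.4]
gripper_width: 13.0
```

servo_tool(rows=[[0, 0, 0, 0.2, 0, 0, 0], [0, 0, 0, 0.2, 0, 0, 0], [0, 0, 0, 0.1, 0, 0, 0], [0, 0, 0, 0.05, 0, 0, 0], [0, 0, 0, 0, 0, 0, 0], [0, 0, 0, 0, 0, 0, 0]])

```text
clock: 11.25
position: [531.2, 34.9, 130.9]
ee_rot: [0.989, 0.149, 0.0, 0.0]
contact_force: [-0.1, 0.5, -1.3]
gripper_width: 13.8
```

servo_tool(rows=[[0, 0, 0, 0.05, 0, 0, 0], [0, 0, 0, 0.05, 0, 0, 0], [0, 0, 0, 0.05, 0, 0, 0], [0, 0, 0, 0, 0, 0, 0], [0, 0, 0, 0, 0, 0, 0]])

```text
clock: 11.75
position: [531.2, 34.9, 129.9]
ee_rot: [0.989, 0.149, 0.0, 0.0]
contact_force: [-3.2, 0.3, 5.5]
gripper_width: 13.4
```

Contact came at the expected height, so the bar rests on the cheeks. Releasing and backing straight up.

servo_tool(rows=[[0.1, 0, 0, -0.03, 0, 0, 0], [0.2, 0, 0, 0, 0, 0, 0], [0.3, 0, 0, 0, 0, 0, 0], [0.5, 0, 0, 0, 0, 0, 0], [0.5, 0, 0, 0, 0, 0, 0], [0.5, 0, 0, -1, 0, 0, 0], [0.5, 0, 0, -2, 0, 0, 0], [0.5, 0, 0, -2, 0, 0, 0], [0.5, 0, 0, -2, 0, 0, 0], [0.5, 0, 0, -2, 0, 0, 0], [0.5, 0, 0, 0, 0, 0, 0], [0.5, 0, 0, 0, 0, 0, 0]])

```text
clock: 12.95
position: [531.1, 35.0, 220.1]
ee_rot: [0.989, 0.149, 0.001, -0.0]
contact_force: [-0.1, 0.2, -0.8]
gripper_width: 42.6
```

Run:
```python
from h import *
d=snap('wrist','w_hung.png');s=read_state();print(s['position'],s['ee_rot'],s['contact_force'])
c=d['image'][110:310,20:420,::-1]
cv2.imwrite('pics/w_hungc.png',cv2.resize(c,None,fx=2,fy=2,interpolation=cv2.INTER_CUBIC))
```

```text
[530.64872196  34.83720088 219.29221536] [ 9.88834328e-01  1.49018604e-01 -3.24554211e-04 -1.47521421e-04] [ 0.7733683  -0.5036188  -0.04625377]
```

View pics/w_hungc.png

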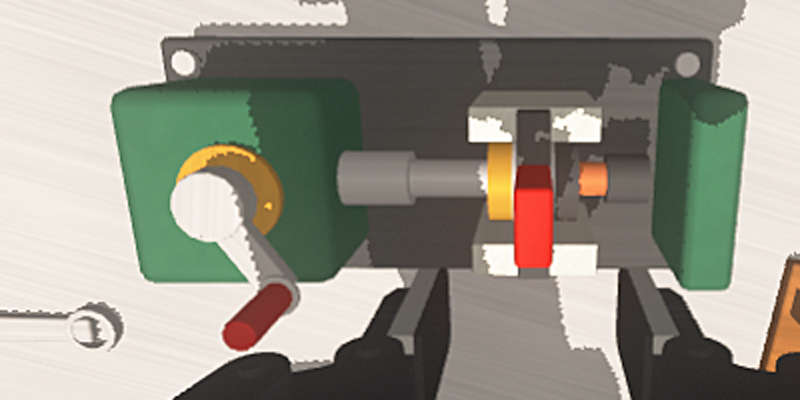

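The gauge hangs upright on the cheeks, with its handle at (534,220). The knob runs from its base at (285,295) to its top at (240,335). Next I measure the crank angle by fitting the knob's silhouette.

```bash
cat >> h.py <<'E'
MILL=[530.0,34.2,.299]
def W(p,P): c,s=np.cos(p[2]),np.sin(p[2]); return [p[0]+c*P[0]-s*P[1],p[1]+s*P[0]+c*P[1],P[2]]
def pegmill(c): h=np.pi+.75-c; return np.array([45*np.cos(h),130+45*np.sin(h)])
def redmask(d):
    hsv=cv2.cvtColor(np.ascontiguousarray(d['image']),cv2.COLOR_RGB2HSV)
    return (cv2.inRange(hsv,(0,140,40),(7,255,255))|cv2.inRange(hsv,(172,140,40),(180,255,255)))>0
def crankfit(d):
    m=redmask(d); best=[]
    for c in np.arange(0,1.75,.01):
        p=pegmill(c); q=[]
        for z in(123,157):
            for a in np.arange(0,6.28,.4): q.append(proj(d,W(MILL,(p[0]+6.5*np.cos(a),p[1]+6.5*np.sin(a),z))))
        k=np.zeros(m.shape,np.uint8);cv2.fillConvexPoly(k,cv2.convexHull(np.array(q).round().astype(np.int32)),1)
        k=k>0; best.append(((k&m).sum()/max(1,k.sum()),c))
    return sorted(best)[::-1][:4]
E
python3 - <<'E'
from h import *
for n in('w_peg','w_gap','w_hung','top1'): print(n,crankfit(load(n)))
s=read_state();print(s['position']); 
for c in(.1,.15,.2):
    print(c,np.round(W(MILL,(*pegmill(c),142)),1))
E
```

```text
w_peg [(np.float64(0.8013245033112583), np.float64(0.21)), (np.float64(0.7872807017543859), np.float64(0.22)), (np.float64(0.7860262008733624), np.float64(0.18)), (np.float64(0.7823275862068966), np.float64(0.19))]
w_gap [(np.float64(0.7996545768566494), np.float64(0.17)), (np.float64(0.7969018932874354), np.float64(0.16)), (np.float64(0.7955326460481099), np.float64(0.2)), (np.float64(0.7941680960548885), np.float64(0.18))]
w_hung [(np.float64(0.803840877914952), np.float64(0.21)), (np.float64(0.803840877914952), np.float64(0.2)), (np.float64(0.7983651226158038), np.float64(0.17)), (np.float64(0.7967257844474761), np.float64(0.15))]
top1 [(np.float64(0.5555555555555556), np.float64(0.24)), (np.float64(0.5555555555555556), np.float64(0.23)), (np.float64(0.5357142857142857), np.float64(0.21)), (np.float64(0.5172413793103449), np.float64(0.22))]
[530.64872196  34.83720088 219.29221536]
0.1 [465.5 121.9 142. ]
0.15 [463.7 123.2 142. ]
0.2 [462.  124.7 142. ]
```

servo_tool(rows=[[0.45, 0, 0, 0, 0, 0, -8.03], [0.45, 0, 0, 0, 0, 0, -8.03], [0.45, 0, 0, 0, 0, 0, -8.03], [0.45, 0, 0, 0, 0, 0, -8.03], [0.45, 0.46, -2.2, 0, 0, 0, 0], [0.45, 0.46, -2.2, 0, 0, 0, 0], [0.45, 0.46, -2.2, 0, 0, 0, 0], [0.45, 0.46, -2.2, 0, 0, 0, 0], [0.45, 0.46, -2.2, 0, 0, 0, 0], [0.45, 0, 0, 0, 0, 0, 0], [0.45, 0, 0, 0, 0, 0, 0]])

```text
clock: 14.1
position: [462.4, 124.1, 219.0]
ee_rot: [0.909, 0.417, -0.001, 0.0]
contact_force: [0.7, 0.1, 0.2]
gripper_width: 38.7
```

```bash
cat >> h.py <<'E'
HUB=np.array(W(MILL,(0,130,142)))[:2]
def avg(n=6):
    F=[];P=[];T=[]
    for _ in range(n):
        if n>1: get_image('wrist')
        s=read_state();F.append(s['contact_force']);P.append(s['position']);T.append(s['wrist_torque'])
    F,P,T=map(np.array,(F,P,T)); q=s['ee_rot'];x,y=q[0],q[1]; yaw=2*np.arctan2(y,x)
    p=P.mean(0);v=p[:2]-HUB; tx=np.array([np.cos(yaw),np.sin(yaw)]);ty=np.array([np.sin(yaw),-np.cos(yaw)])
    f=F.mean(0)
    print('t%.2f'%s['clock'],'p',p.round(2),'yaw %.3f'%yaw,'r %.1f'%np.hypot(*v),'c_tcp %.3f'%((MILL[2]+np.pi+.75-np.arctan2(v[1],v[0]))%(2*np.pi)),
      'c_yaw %.3f'%(MILL[2]+.75-yaw),'Fx %.2f Fy %.2f Fz %.2f'%(f[:2]@tx,f[:2]@ty,f[2]),'sd %.2f'%((F[:,:2]@ty).std()),'Tz %.3f'%T[:,2].mean(),'w %.1f'%s['gripper_width'])
    return p,yaw,f
E
python3 - <<'E'
from h import *
d=snap('wrist','w_a.png');print(crankfit(d)[:2]);avg(6)
E
```

```text
[(np.float64(0.8060836501901141), np.float64(0.19)), (np.float64(0.8015122873345936), np.float64(0.21))]
t14.45 p [462.99 123.58 219.29] yaw 0.859 r 45.2 c_tcp 0.167 c_yaw 0.190 Fx 0.05 Fy 0.41 Fz 0.03 sd 0.47 Tz 0.026 w 38.7
```

servo_tool(rows=[[0.45, 0, 0, 1.5, 0, 0, 0], [0.45, 0, 0, 1.5, 0, 0, 0], [0.45, 0, 0, 1.5, 0, 0, 0], [0.45, 0, 0, 1.5, 0, 0, 0], [0.45, 0, 0, 1.0, 0, 0, 0], [0.45, 0, 0, 0.7, 0, 0, 0], [0.23, 0, 0, 0, 0, 0, 0], [0.23, 0, 0, 0, 0, 0, 0], [0.23, 0, 0, 0, 0, 0, 0], [0.23, 0, 0, 0, 0, 0, 0]])

```text
clock: 15.45
position: [463.1, 124.3, 143.2]
ee_rot: [0.909, 0.417, 0.001, -0.0]
contact_force: [-1.0, -0.6, 0.4]
gripper_width: 19.7
```

Run:
```python
from h import *
avg(6)
```

```text
t15.75 p [462.86 124.19 142.91] yaw 0.860 r 44.8 c_tcp 0.178 c_yaw 0.189 Fx 0.18 Fy 0.29 Fz -0.15 sd 0.48 Tz -0.007 w 19.8
```

servo_tool(rows=[[0.23, 0, -0.33, 0, 0, 0, 0], [0.23, 0.005, -0.236, 0, 0, 0, 3], [0.23, 0.005, -0.236, 0, 0, 0, 3], [0.23, 0.005, -0.236, 0, 0, 0, 3]])

```text
clock: 16.15
position: [455.6, 131.4, 142.7]
ee_rot: [0.939, 0.343, 0.001, 0.0]
contact_force: [2.5, -0.9, -2.1]
gripper_width: 19.5
```

Run:
```python
from h import *
avg(1);avg(8);avg(8)
```

```text
t16.15 p [455.59 131.41 142.67] yaw 0.701 r 45.1 c_tcp 0.407 c_yaw 0.348 Fx 1.34 Fy 2.28 Fz -2.12 sd 0.00 Tz -0.006 w 19.5
t16.55 p [455.19 131.34 142.64] yaw 0.703 r 45.5 c_tcp 0.411 c_yaw 0.346 Fx 0.46 Fy 0.47 Fz -0.02 sd 0.82 Tz -0.008 w 19.8
t16.95 p [455.16 131.2  142.58] yaw 0.703 r 45.6 c_tcp 0.409 c_yaw 0.346 Fx -0.05 Fy -0.12 Fz -0.02 sd 0.56 Tz -0.011 w 19.7
```

servo_tool(rows=[[0.23, 0.005, -0.236, 0, 0, 0, 3]])

```text
clock: 17.05
position: [454.1, 132.9, 142.6]
ee_rot: [0.948, 0.319, 0.0, 0.0]
contact_force: [1.9, -0.8, -2.4]
gripper_width: 19.7
```

servo_tool(rows=[[0.23, 0.005, -0.236, 0, 0, 0, 3]])

```text
clock: 17.15
position: [452.8, 134.9, 142.7]
ee_rot: [0.956, 0.294, 0.0, 0.0]
contact_force: [1.5, -1.2, -1.9]
gripper_width: 19.6
```

Run:
```python
from h import *
avg(1);avg(8)
d=snap('wrist');print(crankfit(d)[:3])
```

```text
t17.15 p [452.76 134.88 142.65] yaw 0.596 r 45.5 c_tcp 0.505 c_yaw 0.453 Fx 0.56 Fy 1.88 Fz -1.88 sd 0.00 Tz 0.009 w 19.6
t17.55 p [452.53 135.02 142.65] yaw 0.599 r 45.6 c_tcp 0.510 c_yaw 0.450 Fx 0.77 Fy 0.83 Fz -0.61 sd 0.40 Tz -0.005 w 19.6
[(np.float64(0.8551628551628552), np.float64(0.44)), (np.float64(0.8457847840986977), np.float64(0.43)), (np.float64(0.8429752066115702), np.float64(0.45))]
```

servo_tool(rows=[[0.23, 0.005, -0.236, 0, 0, 0, 3], [0.23, 0.005, -0.236, 0, 0, 0, 3], [0.23, 0, -0.068, 0, 0, 0, 0.86], [0.23, 0, -0.068, 0, 0, 0, 0.86]])

```text
clock: 18.0
position: [449.5, 140.3, 142.7]
ee_rot: [0.973, 0.23, 0.0, -0.0]
contact_force: [2.3, -0.4, -0.1]
gripper_width: 19.7
```

servo_tool(rows=[[0.23, 0, -0.068, 0, 0, 0, 0.86]])

```text
clock: 18.1
position: [449.2, 140.9, 142.7]
ee_rot: [0.975, 0.222, 0.0, -0.0]
contact_force: [1.5, -0.4, -1.3]
gripper_width: 19.8
```

servo_tool(rows=[[0.23, 0, -0.068, 0, 0, 0, 0.86]])

```text
clock: 18.2
position: [448.8, 141.5, 142.7]
ee_rot: [0.977, 0.215, 0.0, -0.0]
contact_force: [3.0, -1.7, -0.0]
gripper_width: 19.5
```

servo_tool(rows=[[0.23, 0, -0.068, 0, 0, 0, 0.86]])

```text
clock: 18.3
position: [448.5, 142.1, 142.7]
ee_rot: [0.978, 0.207, 0.0, 0.0]
contact_force: [2.2, -1.9, -0.8]
gripper_width: 20.0
```

servo_tool(rows=[[0.23, 0, -0.068, 0, 0, 0, 0.86]])

```text
clock: 18.4
position: [448.2, 142.7, 142.7]
ee_rot: [0.98, 0.2, 0.0, -0.0]
contact_force: [2.9, -1.0, 1.0]
gripper_width: 19.5
```

servo_tool(rows=[[0.23, 0, -0.068, 0, 0, 0, 0.86]])

```text
clock: 18.5
position: [447.9, 143.3, 142.7]
ee_rot: [0.981, 0.192, 0.0, 0.0]
contact_force: [2.0, -0.9, 0.9]
gripper_width: 19.6
```

servo_tool(rows=[[0.23, 0, -0.068, 0, 0, 0, 0.86]])

```text
clock: 18.6
position: [447.6, 144.0, 142.7]
ee_rot: [0.983, 0.185, 0.0, 0.0]
contact_force: [1.9, -0.9, 0.6]
gripper_width: 19.5
```

Run:
```python
from h import *
avg(1);avg(6)
d=snap('wrist','w_b.png');print(crankfit(d)[:3])
```

```text
t18.60 p [447.59 143.98 142.68] yaw 0.372 r 46.4 c_tcp 0.732 c_yaw 0.677 Fx 1.42 Fy 1.48 Fz 0.60 sd 0.00 Tz 0.019 w 19.5
t18.90 p [447.29 143.9  142.54] yaw 0.373 r 46.7 c_tcp 0.733 c_yaw 0.676 Fx 0.89 Fy 0.80 Fz 0.82 sd 0.43 Tz 0.010 w 19.8
[(np.float64(0.8637316561844863), np.float64(0.66)), (np.float64(0.8537931034482759), np.float64(0.67)), (np.float64(0.8451296426068675), np.float64(0.65))]
```

servo_tool(rows=[[0.23, 0.02, -0.068, 0, 0, 0, 0.86]])

```text
clock: 19.05
position: [447.1, 144.2, 142.4]
ee_rot: [0.984, 0.178, -0.001, 0.0]
contact_force: [1.5, -2.1, 0.3]
gripper_width: 19.7
```

servo_tool(rows=[[0.23, 0.02, -0.068, 0, 0, 0, 0.86]])

```text
clock: 19.15
position: [446.9, 144.8, 142.4]
ee_rot: [0.985, 0.17, -0.001, 0.0]
contact_force: [-0.2, -2.5, 1.1]
gripper_width: 19.6
```

servo_tool(rows=[[0.23, 0.02, -0.068, 0, 0, 0, 0.86]])

```text
clock: 19.25
position: [446.8, 145.5, 142.4]
ee_rot: [0.987, 0.163, -0.001, 0.001]
contact_force: [0.3, -3.9, 0.7]
gripper_width: 19.5
```

servo_tool(rows=[[0.23, 0.01, -0.068, 0, 0, 0, 0.86]])

```text
clock: 19.35
position: [446.6, 146.2, 142.4]
ee_rot: [0.988, 0.155, -0.001, 0.0]
contact_force: [-1.4, -2.8, 0.6]
gripper_width: 19.5
```

servo_tool(rows=[[0.23, 0.01, -0.068, 0, 0, 0, 0.86]])

```text
clock: 19.45
position: [446.5, 147.0, 142.3]
ee_rot: [0.989, 0.148, -0.001, 0.0]
contact_force: [-1.1, -2.6, 1.0]
gripper_width: 20.0
```

servo_tool(rows=[[0.23, 0.01, -0.068, 0, 0, 0, 0.86]])

```text
clock: 19.55
position: [446.5, 147.7, 142.3]
ee_rot: [0.99, 0.14, -0.001, 0.0]
contact_force: [-1.7, -3.2, 0.0]
gripper_width: 19.8
```

Run:
```python
from h import *
avg(1);avg(6)
d=snap('wrist','w_c.png');print(crankfit(d)[:3])
```

```text
t19.55 p [446.47 147.73 142.32] yaw 0.282 r 46.5 c_tcp 0.817 c_yaw 0.767 Fx -2.54 Fy 2.58 Fz 0.01 sd 0.00 Tz -0.063 w 19.8
t19.85 p [446.67 147.92 142.33] yaw 0.283 r 46.2 c_tcp 0.820 c_yaw 0.766 Fx -1.97 Fy 2.30 Fz -0.23 sd 0.70 Tz -0.009 w 19.9
[(np.float64(0.8518518518518519), np.float64(0.74)), (np.float64(0.8512679917751885), np.float64(0.76)), (np.float64(0.8497267759562842), np.float64(0.75))]
```

servo_tool(rows=[[0.23, 0, -0.068, 0, 0, 0, 0.86]])

```text
clock: 20.0
position: [446.7, 148.6, 142.4]
ee_rot: [0.991, 0.133, -0.0, 0.0]
contact_force: [-1.1, -3.7, -1.5]
gripper_width: 20.0
```

servo_tool(rows=[[0.23, 0, -0.068, 0, 0, 0, 0.86]])

```text
clock: 20.1
position: [446.5, 149.3, 142.4]
ee_rot: [0.992, 0.126, -0.0, 0.0]
contact_force: [-1.1, -2.9, -0.5]
gripper_width: 19.9
```

servo_tool(rows=[[0.23, 0, -0.068, 0, 0, 0, 0.86]])

```text
clock: 20.2
position: [446.4, 150.1, 142.4]
ee_rot: [0.993, 0.118, -0.0, 0.0]
contact_force: [-0.9, -3.8, -1.6]
gripper_width: 19.5
```

Run:
```python
from h import *
avg(1);avg(6)
d=snap('wrist','w_d.png');print(crankfit(d)[:3])
q=[proj(d,W(MILL,(0,0,z))).round(0) for z in(100,150)];print(q)
v=int(q[0][0]),int(q[0][1]);print(v)
x0=max(0,min(560-200,v[0]-100));y0=max(0,min(420-150,v[1]-75))
cv2.imwrite('pics/w_dc.png',cv2.resize(d['image'][y0:y0+150,x0:x0+200,::-1],None,fx=4,fy=4,interpolation=cv2.INTER_CUBIC));print(x0,y0)
```

```text
t20.20 p [446.42 150.06 142.44] yaw 0.237 r 46.1 c_tcp 0.866 c_yaw 0.812 Fx -1.77 Fy 3.47 Fz -1.56 sd 0.00 Tz -0.052 w 19.5
t20.50 p [446.64 150.22 142.61] yaw 0.238 r 45.8 c_tcp 0.869 c_yaw 0.811 Fx -1.12 Fy 2.15 Fz -1.27 sd 0.68 Tz -0.004 w 20.0
[(np.float64(0.8598195697432338), np.float64(0.8)), (np.float64(0.8533057851239669), np.float64(0.81)), (np.float64(0.8521320495185695), np.float64(0.79))]
[array([520., 150.]), array([613., 160.])]
(520, 150)
360 75
```

View pics/w_dc.png

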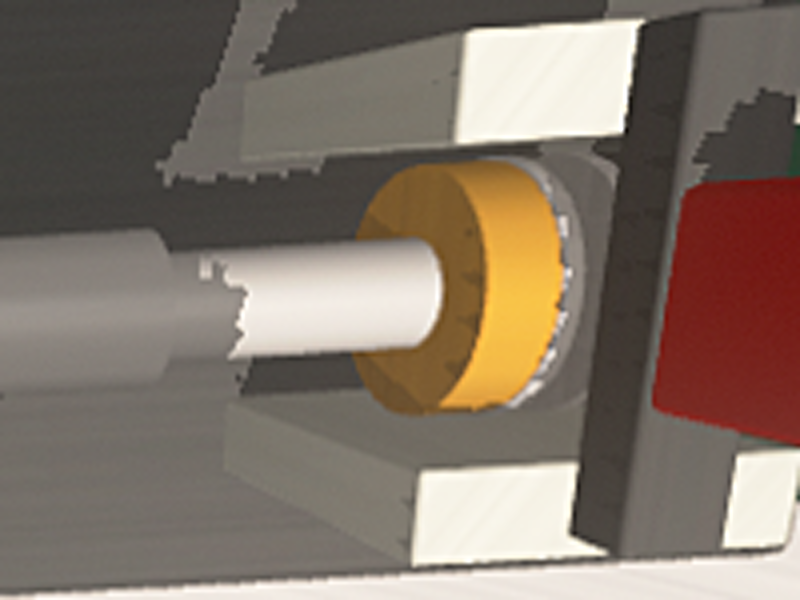

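The view shows the gauge upright with its bar on both cheeks (crop x≈650); the moving burr at (500,285) is close to the blade. The force is rising only slowly, so I back off 2 mm to check its zero before going on.

servo_tool(rows=[[0.23, 0, 0.12, 0, 0, 0, 0], [0.23, 0, 0.13, 0, 0, 0, 0], [0.23, 0, 0, 0, 0, 0, 0]])

```text
clock: 20.85
position: [447.8, 148.1, 143.1]
ee_rot: [0.993, 0.119, 0.001, -0.001]
contact_force: [0.5, -0.0, -0.0]
gripper_width: 19.9
```

Run:
```python
from h import *
avg(12)
```

```text
t21.45 p [447.27 147.76 142.71] yaw 0.238 r 45.7 c_tcp 0.813 c_yaw 0.811 Fx -0.26 Fy 0.02 Fz 0.08 sd 0.34 Tz 0.005 w 19.7
```

servo_tool(rows=[[0.23, 0, -0.09, 0, 0, 0, 0]])

```text
clock: 21.55
position: [446.9, 148.5, 142.6]
ee_rot: [0.993, 0.119, -0.0, 0.0]
contact_force: [1.0, -0.3, 0.5]
gripper_width: 19.7
```

servo_tool(rows=[[0.23, 0, -0.08, 0, 0, 0, 0]])

```text
clock: 21.65
position: [446.7, 149.3, 142.6]
ee_rot: [0.993, 0.119, 0.0, -0.0]
contact_force: [0.1, 0.3, -0.6]
gripper_width: 19.8
```

servo_tool(rows=[[0.23, 0, -0.068, 0, 0, 0, 0]])

```text
clock: 21.75
position: [446.6, 150.0, 142.6]
ee_rot: [0.993, 0.119, 0.0, -0.0]
contact_force: [-0.5, 0.2, 0.2]
gripper_width: 19.9
```

servo_tool(rows=[[0.23, 0, -0.068, 0, 0, 0, 0.86]])

```text
clock: 21.85
position: [446.5, 150.5, 142.6]
ee_rot: [0.994, 0.111, 0.0, 0.0]
contact_force: [1.0, -1.6, -1.2]
gripper_width: 19.3
```

servo_tool(rows=[[0.23, 0, -0.068, 0, 0, 0, 0.86]])

```text
clock: 21.95
position: [446.4, 151.1, 142.6]
ee_rot: [0.995, 0.103, 0.0, 0.0]
contact_force: [0.7, -1.2, -0.0]
gripper_width: 20.1
```

Run:
```python
from h import *
avg(1);avg(8)
d=snap('wrist');print(crankfit(d)[:3])
```

```text
t21.95 p [446.41 151.13 142.63] yaw 0.207 r 45.9 c_tcp 0.889 c_yaw 0.842 Fx 0.49 Fy 1.28 Fz -0.03 sd 0.00 Tz 0.065 w 20.1
t22.35 p [446.34 151.2  142.63] yaw 0.208 r 45.9 c_tcp 0.891 c_yaw 0.841 Fx 1.21 Fy 1.37 Fz -0.24 sd 0.33 Tz 0.020 w 20.0
[(np.float64(0.8607594936708861), np.float64(0.81)), (np.float64(0.8582348853370396), np.float64(0.8300000000000001)), (np.float64(0.8571428571428571), np.float64(0.8200000000000001))]
```

servo_tool(rows=[[0.23, 0, -0.068, 0, 0, 0, 0.86]])

```text
clock: 22.5
position: [446.2, 151.9, 142.6]
ee_rot: [0.995, 0.096, 0.0, -0.0]
contact_force: [2.2, -2.2, -0.8]
gripper_width: 19.6
```

servo_tool(rows=[[0.23, 0, -0.068, 0, 0, 0, 0.86]])

```text
clock: 22.6
position: [446.1, 152.6, 142.6]
ee_rot: [0.996, 0.088, 0.0, -0.0]
contact_force: [1.8, -1.9, -0.9]
gripper_width: 19.7
```

servo_tool(rows=[[0.23, 0, -0.068, 0, 0, 0, 0.86]])

```text
clock: 22.7
position: [445.9, 153.3, 142.6]
ee_rot: [0.997, 0.081, 0.0, -0.0]
contact_force: [2.4, -2.3, -1.0]
gripper_width: 19.6
```

servo_tool(rows=[[0.23, 0, -0.068, 0, 0, 0, 0.86]])

```text
clock: 22.8
position: [445.8, 154.0, 142.7]
ee_rot: [0.997, 0.073, 0.0, -0.0]
contact_force: [1.3, -1.7, -0.2]
gripper_width: 19.9
```

Run:
```python
from h import *
avg(1);avg(8)
d=snap('wrist','w_e.png');print(crankfit(d)[:3])
```

```text
t22.80 p [445.8  154.03 142.65] yaw 0.147 r 46.1 c_tcp 0.953 c_yaw 0.902 Fx 1.09 Fy 1.85 Fz -0.24 sd 0.00 Tz 0.012 w 19.9
t23.20 p [445.68 154.05 142.64] yaw 0.148 r 46.2 c_tcp 0.954 c_yaw 0.901 Fx 0.78 Fy 0.90 Fz -0.01 sd 0.54 Tz -0.020 w 19.7
[(np.float64(0.8527185134205093), np.float64(0.89)), (np.float64(0.8527185134205093), np.float64(0.88)), (np.float64(0.8520586182833217), np.float64(0.9))]
```

servo_tool(rows=[[0.23, 0.005, -0.068, 0, 0, 0, 0.86]])

```text
clock: 23.35
position: [445.6, 154.4, 142.6]
ee_rot: [0.998, 0.066, -0.0, 0.0]
contact_force: [2.5, -2.4, 0.7]
gripper_width: 20.1
```

servo_tool(rows=[[0.23, 0.005, -0.068, 0, 0, 0, 0.86]])

```text
clock: 23.45
position: [445.5, 155.1, 142.6]
ee_rot: [0.998, 0.058, -0.0, 0.0]
contact_force: [1.2, -1.5, 0.3]
gripper_width: 19.8
```

servo_tool(rows=[[0.23, 0.005, -0.068, 0, 0, 0, 0.86]])

```text
clock: 23.55
position: [445.5, 155.8, 142.6]
ee_rot: [0.999, 0.051, -0.0, 0.0]
contact_force: [0.9, -1.6, 0.2]
gripper_width: 19.5
```

servo_tool(rows=[[0.23, 0.005, -0.068, 0, 0, 0, 0.86]])

```text
clock: 23.65
position: [445.5, 156.5, 142.6]
ee_rot: [0.999, 0.043, -0.0, 0.0]
contact_force: [0.7, -2.5, 0.9]
gripper_width: 19.6
```

Run:
```python
from h import *
avg(1);avg(6)
d=snap('wrist','w_f.png');print(crankfit(d)[:3])
```

```text
t23.65 p [445.46 156.48 142.59] yaw 0.087 r 46.3 c_tcp 1.007 c_yaw 0.962 Fx 0.47 Fy 2.59 Fz 0.91 sd 0.00 Tz -0.005 w 19.6
t23.95 p [445.42 156.53 142.57] yaw 0.088 r 46.3 c_tcp 1.008 c_yaw 0.961 Fx 0.37 Fy 2.25 Fz 1.06 sd 0.21 Tz -0.027 w 19.9
[(np.float64(0.8581363004172462), np.float64(0.9400000000000001)), (np.float64(0.8566457898399443), np.float64(0.93)), (np.float64(0.8556557945870923), np.float64(0.9500000000000001))]
```

servo_tool(rows=[[0.23, 0.005, -0.068, 0, 0, 0, 0.86]])

```text
clock: 24.1
position: [445.4, 157.1, 142.6]
ee_rot: [0.999, 0.036, -0.0, 0.0]
contact_force: [1.1, -3.5, 1.1]
gripper_width: 19.2
```

servo_tool(rows=[[0.23, 0.005, -0.068, 0, 0, 0, 0.86]])

```text
clock: 24.2
position: [445.4, 157.8, 142.6]
ee_rot: [1.0, 0.028, -0.0, 0.0]
contact_force: [0.6, -3.1, 0.5]
gripper_width: 19.7
```

Run:
```python
from h import *
avg(1);avg(6)
d=snap('wrist','w_g.png');print(crankfit(d)[:3])
```

```text
t24.20 p [445.42 157.76 142.59] yaw 0.057 r 46.3 c_tcp 1.035 c_yaw 0.992 Fx 0.39 Fy 3.12 Fz 0.47 sd 0.00 Tz -0.024 w 19.7
t24.50 p [445.4  157.85 142.56] yaw 0.058 r 46.3 c_tcp 1.036 c_yaw 0.991 Fx -0.53 Fy 2.87 Fz 1.33 sd 0.56 Tz -0.009 w 19.5
[(np.float64(0.865034965034965), np.float64(0.97)), (np.float64(0.8574423480083857), np.float64(0.9500000000000001)), (np.float64(0.8542817679558011), np.float64(0.96))]
```

servo_tool(rows=[[0.23, 0.005, -0.068, 0, 0, 0, 0.86]])

```text
clock: 24.65
position: [445.4, 158.5, 142.6]
ee_rot: [1.0, 0.021, -0.0, 0.0]
contact_force: [-1.1, -3.4, 0.8]
gripper_width: 19.8
```

Run:
```python
from h import *
avg(1);avg(8)
```

```text
t24.65 p [445.4  158.47 142.56] yaw 0.042 r 46.3 c_tcp 1.050 c_yaw 1.007 Fx -1.29 Fy 3.33 Fz 0.82 sd 0.00 Tz -0.091 w 19.8
t25.05 p [445.41 158.54 142.56] yaw 0.043 r 46.3 c_tcp 1.051 c_yaw 1.006 Fx -0.74 Fy 4.06 Fz 1.97 sd 0.53 Tz -0.003 w 20.0
```

servo_tool(rows=[[0.23, 0.005, -0.068, 0, 0, 0, 0.86]])

```text
clock: 25.15
position: [445.4, 159.2, 142.5]
ee_rot: [1.0, 0.014, -0.0, 0.0]
contact_force: [-1.0, -4.2, 1.6]
gripper_width: 19.8
```

Run:
```python
from h import *
avg(1);avg(8)
d=snap('wrist','w_h.png');print(crankfit(d)[:3])
```

```text
t25.15 p [445.4  159.16 142.54] yaw 0.027 r 46.3 c_tcp 1.065 c_yaw 1.022 Fx -1.11 Fy 4.17 Fz 1.59 sd 0.00 Tz 0.001 w 19.8
t25.55 p [445.41 159.23 142.54] yaw 0.028 r 46.3 c_tcp 1.066 c_yaw 1.021 Fx -1.65 Fy 4.22 Fz 2.32 sd 0.51 Tz -0.034 w 19.9
[(np.float64(0.8628133704735376), np.float64(1.0)), (np.float64(0.8540653231410702), np.float64(0.98)), (np.float64(0.8529819694868238), np.float64(1.01))]
```

The hold force rose from about 2.1 N free to about 4.2 N. That is about +2.1 N, or roughly 10 N of pinch, with contact near c_tcp≈1.01. I stop here, centre the cage on the knob, open and lift away.

servo_tool(rows=[[0.23, 0, 0.1, 0, 0, 0, 0], [0.23, 0, 0.24, 0, 0, 0, 0], [0.3, 0, 0, 0, 0, 0, 0], [0.45, 0, 0, 0, 0, 0, 0], [0.45, 0, 0, -0.5, 0, 0, 0], [0.45, 0, 0, -1.5, 0, 0, 0], [0.45, 0, 0, -2, 0, 0, 0], [0.45, 0, 0, -2, 0, 0, 0], [0.45, 0, 0, -2, 0, 0, 0], [0.45, 0, 0, 0, 0, 0, 0], [0.45, 0, 0, 0, 0, 0, 0]])

```text
clock: 26.7
position: [445.7, 156.2, 222.8]
ee_rot: [1.0, 0.014, 0.0, -0.001]
contact_force: [-0.6, -0.1, 0.2]
gripper_width: 38.2
```

servo_tool(rows=[[0.45, 1.0, 2, -0.2, 0, 0, 0], [0.45, 1.0, 2, 0, 0, 0, 0], [0.45, 1.0, 2, 0, 0, 0, 0], [0.45, 1.0, 2, 0, 0, 0, 0], [0.45, 0.5, 0, 0, 0, 0, 0], [0.45, 0, 0, 0, 0, 0, 0], [0.45, 0, 0, 0, 0, 0, 0]])

```text
clock: 27.4
position: [492.5, 77.6, 223.9]
ee_rot: [1.0, 0.014, -0.001, 0.0]
contact_force: [-0.1, -0.6, 0.3]
gripper_width: 38.4
```

Run:
```python
from h import *
avg(1)
d=snap('wrist','w_end.png');print(crankfit(d)[:4])
cv2.imwrite('pics/w_endc.png',cv2.resize(d['image'][60:360,100:500,::-1],None,fx=2,fy=2,interpolation=cv2.INTER_CUBIC))
t=snap('top','top_end.png')
hsv=cv2.cvtColor(t['image'],cv2.COLOR_RGB2HSV); print(np.abs(t['image'].astype(int)-load('top1')['image']).max(2)[205:245,325:360].max())
```

```text
t27.40 p [492.55  77.64 223.92] yaw 0.028 r 80.8 c_tcp 5.751 c_yaw 1.021 Fx -0.17 Fy 0.59 Fz 0.27 sd 0.00 Tz -0.031 w 38.4
[(np.float64(0.8131868131868132), np.float64(0.98)), (np.float64(0.8068535825545171), np.float64(1.0)), (np.float64(0.7812971342383107), np.float64(0.97)), (np.float64(0.7811550151975684), np.float64(1.02))]
4
```

View pics/w_endc.png

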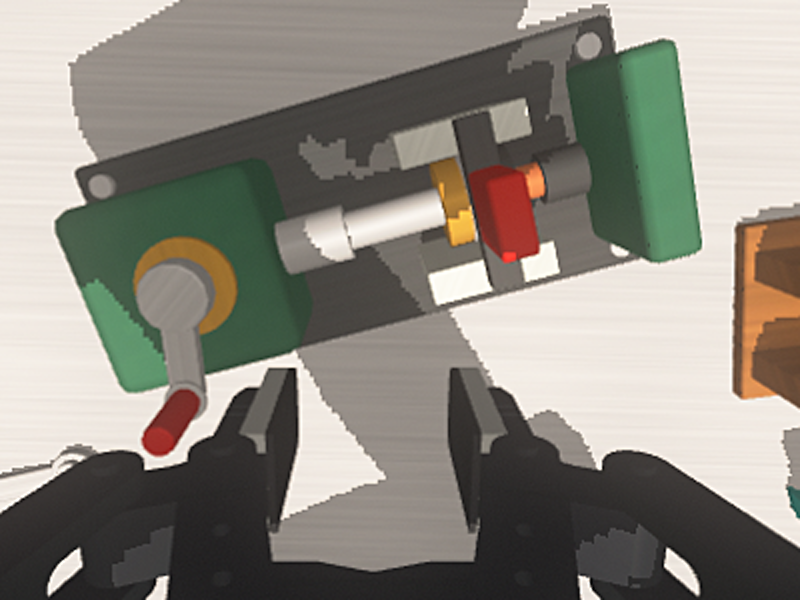

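The final view shows the gauge upright and hanging on both cheeks (handle at (505,215), bar about 5 mm towards mill -y, against the jaw). The crank is at about 0.99, and the gripper is clear of everything. Handing in.

Run:
```python
from h import *
print(job_done())
```

```text
the job is handed in; nothing more can be done
None
```

The red gauge now hangs between the burrs, and I turned the crank clockwise until it was lightly pinched. I handed the job in at about 27.5 s, with the gripper clear of everything.

**What I did:**
- I took the red gauge from the rack, rested its bar on the cheeks (contact came at the expected height) and let go.
- I then pushed the knob round from about 0.19 rad to about 0.99 rad. The force at the knob rose from about 2.1 N while free to about 4.2 N. That means roughly 10 N of pinch, which I put at 9–12 N given the sensor noise.

**Last checks:**
- The final picture showed the gauge upright on both cheeks, moved about 5 mm towards mill -y. That fits the jaw's position at that crank angle.
- The top camera showed no change around the blue gauge (largest pixel difference 4). I didn't compare the other bystanders, but nothing touched them in any move.

**Disagreements:**
- **Where pinch began:** my image estimate of the sprung burr's face put it near 0.81 rad. The force showed it at about 0.94, and I went by the force.
- **Force rise at 0.7–0.8 rad:** the knob force crept up there because my own sideways shift dragged on the knob. I backed off to confirm that the force sensor read zero, and when I pushed again the force was back to its free level.

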